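# Dock the card stand and hold its telescope up

### The job

Slide the flat foot plate of the telescopic card stand under the rails of the steel dock on the counter until it is fully home against the dock's back wall, with the telescope still closed. Then squeeze the release button on the stand's head, pull the head straight up past the first stop to the second stop (fully drawn out), and finish while still holding it up there with the foot home in the dock: it sinks again if let go, so do not release it. Do not tip the stand over, and leave the cup, jam jar and sugar pot where they are.

Things in the scene. Friction and masses are not known exactly. Their poses are not given: they have to be found in the camera images.
- stand: Loose upright telescopic card stand, about 0.4 kg. Origin: centre of the underside of its foot plate, z up. Foot plate: flat steel square 70 x 70 mm, 6 mm thick; its +x edge goes into the dock first. On it a square aluminium sleeve, 26 x 26 mm (33 mm at its lowest 14 mm, 30 mm at the collar), top at z 125 mm, holds the telescope. Closed, the whole stands 169 mm high.
- lug (a point): Middle of the top face of the black carrying lug on the sleeve's -x side, at x = -48 mm, z = 142 mm in stand, same axes. The lug is an upright plate 12 mm thick (y), 26 mm wide (x), z 85 to 142 mm, joined to the sleeve by an arm at z 85 to 103 mm. Gripping it across the 12 mm leaves button and telescope alone.
- head (a point): Centre of the telescope's black head, 30 (x) x 36 (y) x 36 mm (z); 148 mm above the foot's underside when closed; axes as stand. The release button is on its +y face: gripping the head across y (42 mm with the button out), one finger on the button, presses it.
- card (a point): Centre of the blank white card in its frame, 96 wide (y) x 66 high mm, 6 mm thick, carried by the head: 35.5 mm ahead (+x) of the head's centre and 12 mm below it, so its top stands 3 mm above the head's. It moves up with the head.
- button (a joint): Release button, a grey paddle 22 wide x 24 high mm, 6 mm proud of the head's +y face. 0 = out, 0.0045 m = fully pressed in (spring, 4 to 6.3 N). When out, its dog sits in a window of the sleeve and the telescope is locked; clear from 0.0035 m on, and must stay pressed while drawing.
- mast (a joint): How far the telescope is drawn out (up), m: 0 = closed, 0.040 = first stop (the dog snaps in here if the button is let out), 0.080 = second stop, the hard end of travel. A spring and its weight pull it back down with about 4.5 to 8 N; there is no latch at the second stop.
- dock: Steel dock screwed to the counter, 92 (x) x 105 (y) x 12.5 mm high. Origin: on the counter, where stand's origin lies when the plate is home, axes parallel. The plate slides in on the counter along +x. Two rails, x -30 to 43 mm, inner walls 73 mm apart (1.5 mm play each side); the back wall's face is at x = 35 mm.
- dock_mouth (a point): Open front end of the dock's rails, on the counter, at x = -30 mm, y = 0 in dock, same axes; faces the robot. Flared guides reach 16 mm further out. Over each rail a lip reaches in to 22 mm from the middle, its underside 8.5 mm above the counter: the 6 mm plate goes beneath, the sleeve passes between the lips.
- cup: Small patterned handleless cup, 58 mm across, 62 mm high, standing on the counter; bystander. Origin under its middle.
- jam_jar: Jam jar, 60 mm across, 70 mm high; bystander. Origin under its middle.
- sugar_pot: Glass sugar pourer, 68 mm across, 156 mm high; bystander. Origin under its middle.
Not all that is in view belongs to the job. What is shaped like the stand but blue or red is not meant.

How it is judged:
On the way, in this order (a step that is already met when the one before it is completed fails the run):
1. the foot plate is home in the dock with the telescope closed (x of stand in the frame of dock between -0.005 and 0.005 m and y of stand in the frame of dock between -0.005 and 0.005 m and z of stand in the frame of dock below 0.006 m and angle between stand's own z axis and vertical below 0.12 rad and angle between the x axis of stand and the x axis of dock, either way round below 0.12 rad and value of joint mast below 0.006 m), for 0.2 s.
2. with the button pressed, the telescope is drawn past the first stop, the foot staying in the dock (value of joint mast above 0.046 m and value of joint button above 0.002 m and x of stand in the frame of dock above -0.008 m and z of stand in the frame of dock below 0.006 m), for 0.05 s.
At the end, for the whole second after the job is handed in: The fingers still hold the head (more than 2 N) with the telescope at its second stop (at least 72 of 80 mm out); the foot plate is home in the dock (within 10 mm along it, 6 mm across, 0.12 rad, not lifted 6 mm), upright and at rest; cup, jam jar and sugar pot within 30 mm of where they stood (value of joint mast above 0.072 m and contact force between the fingers and stand above 2 N and x of stand in the frame of dock between -0.01 and 0.007 m and y of stand in the frame of dock between -0.006 and 0.006 m and z of stand in the frame of dock below 0.006 m and angle between stand's own z axis and vertical below 0.12 rad and angle between the x axis of stand and the x axis of dock, either way round below 0.12 rad and linear speed of stand below 0.03 m/s and distance of each of cup, jam_jar, sugar_pot from where it was at the start of the episode below 0.03 m); the arm keeps its last pose, push and grip.
It fails at once if the stand is tipped (angle between stand's own z axis and vertical above 0.6 rad).
It fails at once if the cup, jam jar or sugar pot is shifted (distance of any of cup, jam_jar, sugar_pot from where it was at the start of the episode above 0.03 m).
It also fails if it takes over 61 s, if anything falls off the work surface, if the arm or the gripper's body presses on something with over 40 N, if the wrist force passes 120 N, or if a joint passes its speed limit or range.

### The arm

A 6-joint arm with a two-finger parallel gripper is mounted at the origin on a cart in front of the work surface, level with it; the furniture and walls round the work are solid. World frame = base frame: x ahead of the robot, y to its left, z up, the work surface at z = 0. Lengths are in m, angles in rad, forces in N, time in s.
With the tool pointing down it reaches from about 0.275 to 0.775 m from the base axis. Payload 14.6 kg.
Tool frame: the origin (TCP) lies on the mounting face of the last link; the fingertips stand 173 mm ahead of it and the grasp point (between the pads) lies ahead of it (ctrl.grip_point_offset is the z of the grasp point in the tool frame, in m); z points along the fingers, y is the line along which they close (so a half turn about z gives the same grasp; the last joint's range is limited). The gripper opens to 85 mm and grips with 20 to 120 N. Pads are 22 mm wide; open, the fingers measure 114 mm over their backs; the gripper's body (76 mm by 85 mm) begins 54 mm behind the grasp point. The pads swing forward as they close: fully open they stand 13 mm farther back than shut.
Start: joints at [1.053, 0.263, -0.048, 1.259, 0, 1.415], TCP at [0.186, 0.491, 0.405] pointing down, gripper open.
Joint ranges: [-2.65, 2.65], [-0.89, 1.7], [-1.18, 1.37], [-2.13, 2.11], [-1.35, 1.29], [-3.14, 3.14]. Speed limits (rad/s): [1.89, 1.89, 2.57, 2.79, 3.14, 3.14].

### API

Orientations are given as a unit quaternion [w, x, y, z].
In Python, from station import ctrl gives the robot as it stands.
- The arm moves only by the tool servo_tool, never from a script. Its argument "moves" is one flat list of numbers, 6 for each row, row after row: the shift along the tool's x, y, z as a fraction of full scale, then the turn, a rotation vector about the tool's x, y, z as a fraction of full scale. In form: [x, y, z, ax, ay, az, x, y, z, ax, ay, az, ...]. A call has 1 to 20 rows; each row shifts and turns the commanded pose from where the row before left it, along the tool's axes as they then stand; what a row does not reach is not made up. Full scale, the value 1, is 2 cm for a shift and 4 degrees for a turn. A row lasts 1/12 s, in which the tool goes at most 41.7 mm and 7.16 degrees, less where a joint would pass 70% of its speed; a pose out of reach is approached as far as the arm can. A call with a number of a shift or a turn outside -1 to 1 is refused whole. A call with a gripper value outside its range is refused whole. "claw" is the closure, from 0 (fully open) to 1 (shut), set as the call begins (left out, the last holds). The fingers move at their own pace and stop on an object; "grip_force" is the grip in N (left out, the last holds). Time passes only in rows, so rows that do not move let the fingers close. It gives the time, the measured TCP pose, the force, the opening and the grip force at its end, in the units of the state.
- ctrl.sense(): the state, without advancing time (a new reading comes with each control period).
- ctrl.snapshot(name): name is "scene" or "top"; returns the picture (384x512x3 uint8, red, green, blue); there is no depth.
- ctrl.calibration(name): a dict with "camera_matrix" (3x3 intrinsics, pixels), "origin" and "attitude" of the camera in the world. Camera axes: x right, y down, z forward; pixel columns grow to the right and rows downward; lengths in m; the calibration is good to about 2 mm. A picture is of the moment at which its call begins. calibration takes no time and is no camera call.
- ctrl.finish_job(): hands the job in; it is judged then, once.
The state is a dict: "time": time; "joint_positions": joint angles; "dq": joint speeds; "effort": joint torques, N m; "ee_pos": TCP position; "ee_rot": TCP orientation; "contact_force": force on the tool from outside, world axes, zero at the start; "wrist_torque": the same for the moment, N m; "finger_gap": finger opening in m; "finger_force": force on a finger pad.
Only numpy, scipy, OpenCV 4.12 (cv2) and the standard library are available. Lean on these libraries where they do the work, as an engineer would, in place of code of your own. Each camera call takes 0.05 s, during which the arm holds its last target. There are 200 camera calls.

## Working session

There is one attempt and no reset: what is moved stays moved. The work goes in short steps, Python scripts to look and compute and a tool call to move; the robot and the scene stay as the last step left them, time stands still between calls to the robot, and variables do not carry over. Pictures are saved under pics/ and viewed, at most 10 in all, crops included, and the job is handed in when it is done.

Besides the shell and the picture viewer there is one more tool, called after "Request:" as name(argument=value, ...) on one line, values as JSON. servo_tool: Moves the arm, as the interface text tells. Its arguments: {"type":"object","properties":{"moves":{"type":"array"},"claw":{"type":"number"},"grip_force":{"type":"number"}},"required":["moves"]}

```bash
mkdir -p pics; ls
python3 - <<'E'
from station import ctrl
import cv2
s=ctrl.sense(); print({k:s[k] for k in('time','ee_pos','ee_rot','finger_gap')}, ctrl.grip_point_offset)
for n in('scene','top'):
    cv2.imwrite(f'pics/{n}0.png',ctrl.snapshot(n)[:,:,::-1]); print(ctrl.calibration(n))
E
```

```text
pics
{'time': 0.0, 'ee_pos': array([0.18628121, 0.4907286 , 0.40419597]), 'ee_rot': array([-1.70972839e-04,  1.80398074e-01,  9.83593519e-01, -5.42268484e-04]), 'finger_gap': 0.08544872994879119} 0.1547
{'camera_matrix': array([[349.06305926,   0.        , 259.01345494],
       [  0.        , 349.06305926, 183.63535435],
       [  0.        ,   0.        ,   1.        ]]), 'origin': array([0.16409441, 0.38466634, 0.85408142]), 'attitude': array([ 0.12135001, -0.28873993,  0.88243278, -0.35102109])}
{'camera_matrix': array([[396.06284999,   0.        , 252.39670247],
       [  0.        , 396.06284999, 189.48938995],
       [  0.        ,   0.        ,   1.        ]]), 'origin': array([ 0.34790426, -0.17926113,  1.38897519]), 'attitude': array([-0.07271628,  0.70801411, -0.69968896,  0.0621589 ])}
```

View pics/scene0.png

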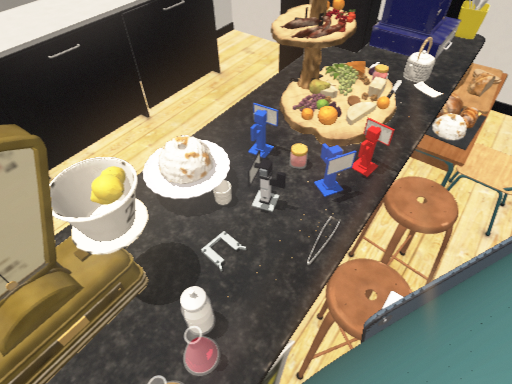

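View pics/top0.png

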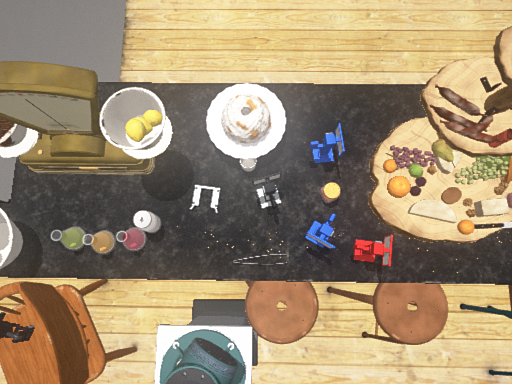

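The grey/black stand is at scene (265,190) / top (268,192). The dock is at scene (223,248) / top (206,197). The two blue stands (scene (261,135), (333,170)) and the red one (368,150) are decoys. I'll confirm this in an enlarged crop.

```bash
cat > h.py <<'E'
import numpy as np, cv2
from scipy.spatial.transform import Rotation as R
from station import ctrl
def cam(n):
    c=ctrl.calibration(n); q=c['attitude']
    return c['camera_matrix'],np.array(c['origin']),R.from_quat([q[1],q[2],q[3],q[0]]).as_matrix()
def back(n,px,z):
    K,o,M=cam(n); d=M@np.linalg.solve(K,[px[0],px[1],1]); return o+d*(z-o[2])/d[2]
def proj(n,P):
    K,o,M=cam(n); p=K@(M.T@(np.array(P)-o)); return p[:2]/p[2]
def crop(img,x0,y0,w,h,s,out):
    cv2.imwrite(out,cv2.resize(img[y0:y0+h,x0:x0+w],None,fx=s,fy=s,interpolation=cv2.INTER_CUBIC))
E
python3 - <<'E'
from h import *
a=cv2.imread('pics/scene0.png'); b=cv2.imread('pics/top0.png')
A=cv2.resize(a[145:275,190:310],None,fx=4.5,fy=4.5,interpolation=cv2.INTER_CUBIC)
B=cv2.resize(b[150:225,180:295],None,fx=6.9,fy=6.9,interpolation=cv2.INTER_CUBIC)
cv2.imwrite('pics/s0c.png',A); cv2.imwrite('pics/t0c.png',B)
for n,p in(('top',(268,192)),('top',(206,197)),('scene',(265,203)),('scene',(222,250)),('top',(248,163)),('top',(205,365))): print(n,p,back(n,p,0).round(3))
E
```

```text
top (268, 192) [ 0.608 -0.212  0.   ]
top (206, 197) [0.587 0.008 0.   ]
scene (265, 203) [ 0.589 -0.206  0.   ]
scene (222, 250) [0.586 0.01  0.   ]
top (248, 163) [ 0.714 -0.139  0.   ]
top (205, 365) [ 0.026 -0.008  0.   ]
```

View pics/s0c.png

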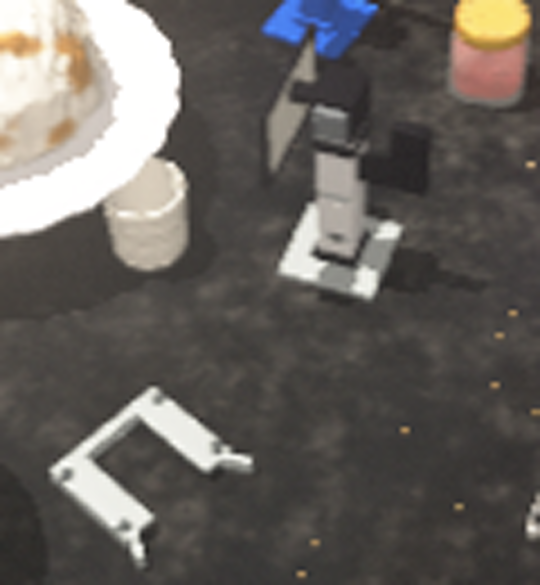

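View pics/t0c.png

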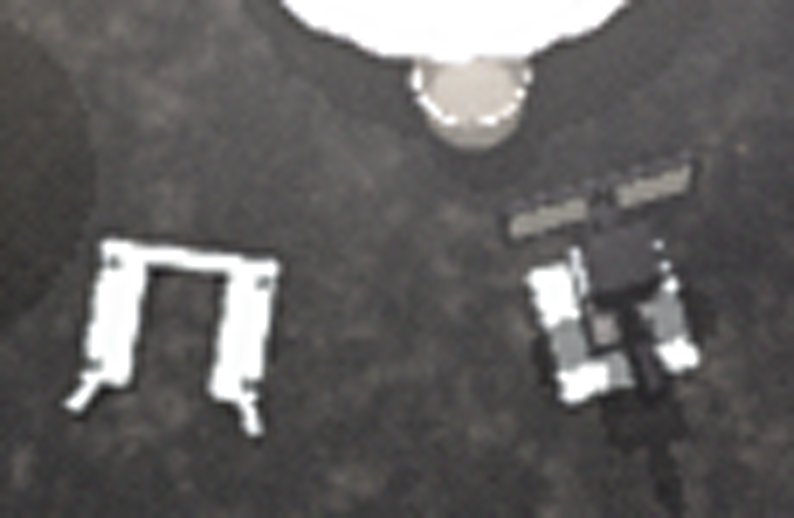

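The crop confirms the stand: black head with a grey button, steel plate, and a lug on the robot side. Plate corners in the crops are scene (280,270), (372,297), (402,225), (315,200) and top (527,268), (568,403), (700,365), (662,240). Next I'll fit the poses.

```bash
cat >> h.py <<'E'
from scipy.optimize import least_squares
def fit(obs,p0):
    """obs: list (cam,px,model pt) -> x,y,yaw"""
    def w(p,m): c,s=np.cos(p[2]),np.sin(p[2]); return [p[0]+c*m[0]-s*m[1],p[1]+s*m[0]+c*m[1],m[2]]
    f=lambda p: np.concatenate([proj(n,w(p,m))-px for n,px,m in obs])
    r=least_squares(f,p0); return r.x,r.fun.reshape(-1,2)
sc=lambda x,y:('scene',np.array([190+(x+.5)/4.5-.5,145+(y+.5)/4.5-.5]))
tc=lambda x,y:('top',np.array([180+(x+.5)/6.9-.5,150+(y+.5)/6.9-.5]))
E
python3 - <<'E'
from h import *
k=.035;z=.006
P=[(k,k,z),(-k,k,z),(-k,-k,z),(k,-k,z)]
so=[(*sc(*p),m) for p,m in zip([(280,270),(372,297),(402,225),(315,200)],P)]
to=[(*tc(*p),m) for p,m in zip([(527,268),(568,403),(700,365),(662,240)],P)]
for o in(so,to,so+to):
    x,r=fit(o,[.6,-.2,0]);print('stand',x.round(4),r.round(1).tolist())
h=.0125;b=.0455
D=[(b,.0525,h),(b,-.0525,h),(-.03,.022,h),(-.03,-.022,h)]
to=[(*tc(*p),m) for p,m in zip([(103,240),(278,262),(130,387),(212,397)],D)]
so=[(*sc(*p),m) for p,m in zip([(50,470),(153,387),(208,472)],[D[0],D[1],D[3]])]
for o in(so,to,so+to):
    x,r=fit(o,[.6,0,0]);print('dock',x.round(4),r.round(1).tolist())
for n,p in(('jar',(331,192)),('sugar?',(147,222))): print(n,back('top',p,.1).round(3))
E
```

```text
stand [ 0.593  -0.2146  0.2759] [[-0.3, -0.1], [0.1, -0.2], [0.5, 0.1], [-0.3, 0.2]]
stand [ 0.5932 -0.2144  0.2768] [[0.5, 0.5], [-0.2, -0.2], [-0.2, 0.1], [-0.1, -0.5]]
stand [ 0.5931 -0.2145  0.2764] [[-0.3, -0.1], [0.1, -0.2], [0.5, 0.1], [-0.3, 0.2], [0.5, 0.6], [-0.2, -0.2], [-0.2, 0.2], [-0.1, -0.4]]
dock [ 0.5802  0.009  -0.1004] [[-2.1, 1.9], [1.8, -2.2], [0.4, -0.1]]
dock [ 0.5808  0.0085 -0.1091] [[-1.8, -0.4], [2.1, -0.1], [-0.4, 0.2], [0.1, 0.2]]
dock [ 0.5805  0.0088 -0.1046] [[-2.2, 1.7], [1.9, -2.3], [0.3, -0.2], [-1.9, -0.2], [1.9, -0.1], [-0.4, 0.3], [0.1, 0.3]]
jar [ 0.591 -0.418  0.1  ]
sugar? [0.485 0.186 0.1  ]
```

Request:
servo_tool(moves=[0,0,0,0,0,-0.915,0,0,0,0,0,-0.915,0,0,0,0,0,-0.915,0,0,0,0,0,-0.915,0,0,0,0,0,-0.915,0,0,0,0,0,-0.915,0,0,0,0,0,-0.915,0,0,0,0,0,-0.915,0,0,0,0,0,-0.915,0,0,0,0,0,-0.915,-0.19,-0.98,0,0,0,0,-0.19,-0.98,0,0,0,0,-0.19,-0.98,0,0,0,0,-0.19,-0.98,0,0,0,0,-0.19,-0.98,0,0,0,0,-0.19,-0.98,0,0,0,0,-0.19,-0.98,0,0,0,0,-0.19,-0.98,0,0,0,0,-0.19,-0.98,0,0,0,0,-0.19,-0.98,0,0,0,0], claw=0)

```text
time: 1.77
ee_pos: [0.2765, 0.3117, 0.4045]
ee_rot: [-0.0, -0.138, 0.99, -0.0]
contact_force: [0.0, 0.1, -0.2]
finger_gap: 0.085
finger_force: 0.0
```

Request:
servo_tool(moves=[-0.19,-0.98,0,0,0,0,-0.19,-0.98,0,0,0,0,-0.19,-0.98,0,0,0,0,-0.19,-0.98,0,0,0,0,-0.19,-0.98,0,0,0,0,-0.19,-0.98,0,0,0,0,-0.19,-0.98,0,0,0,0,-0.19,-0.98,0,0,0,0,-0.19,-0.98,0,0,0,0,-0.19,-0.98,0,0,0,0,-0.19,-0.98,0,0,0,0,-0.19,-0.98,0,0,0,0,-0.19,-0.98,0,0,0,0,-0.19,-0.98,0,0,0,0,-0.19,-0.98,0,0,0,0,-0.19,-0.98,0,0,0,0,-0.19,-0.98,0,0,0,0,-0.19,-0.98,0,0,0,0,-0.19,-0.98,0,0,0,0,-0.19,-0.98,0,0,0,0])

```text
time: 3.43
ee_pos: [0.4565, -0.0448, 0.4045]
ee_rot: [-0.0, -0.137, 0.991, 0.0]
contact_force: [0.8, -0.2, -0.0]
finger_gap: 0.0851
finger_force: 0.0
```

```bash
cat >> h.py <<'E'
def togo(x,y,z,yaw):
    """remaining shift in tool axes (units of 20 mm) & turn (units of 4 deg); target TCP, tool down, tool x = -stand x at yaw"""
    s=ctrl.sense(); q=s['ee_rot']; M=R.from_quat([q[1],q[2],q[3],q[0]])
    T=R.from_matrix(np.array([[-np.cos(yaw),-np.sin(yaw),0],[-np.sin(yaw),np.cos(yaw),0],[0,0,-1]]).T)
    d=M.inv().apply(np.array([x,y,z])-s['ee_pos'])/.02; a=np.degrees((M.inv()*T).as_rotvec())/4
    print('t',round(s['time'],2),'pos',s['ee_pos'].round(4),'shift',d.round(3),'turn',a.round(3),'F',np.round(s['contact_force'],1),'gap',round(s['finger_gap'],4),'ff',np.round(s['finger_force'],1))
E
python3 - <<'E'
from h import *
togo(.5469,-.2276,.345,.2764)
h=.0125
def res(p):
    b,w=p[3:]
    D=[(b,w,h),(b,-w,h),(-.03,.022,h),(-.03,-.022,h)]
    o=[(*tc(*q),m) for q,m in zip([(103,240),(278,262),(130,387),(212,397)],D)]+[(*sc(*q),m) for q,m in zip([(50,470),(153,387),(208,472)],[D[0],D[1],D[3]])]
    c,s=np.cos(p[2]),np.sin(p[2])
    return np.concatenate([proj(n,[p[0]+c*m[0]-s*m[1],p[1]+s*m[0]+c*m[1],m[2]])-px for n,px,m in o])
r=least_squares(res,[.58,.009,-.1,.045,.047]);print(r.x.round(4),r.fun.round(1))
E
```

```text
t 3.43 pos [ 0.4565 -0.0448  0.4045] shift [ -1.862 -10.026   2.97 ] turn [ 0.004 -0.006 -0.008] F [ 0.8 -0.2 -0. ] gap 0.0851 ff 0.0
[ 0.5814  0.009  -0.1091  0.0438  0.0446] [ 0.2  0.2 -0.3 -0.1 -0.5  0.  -0.   0.   0.   0.1  0.2 -0.5  0.  -0.2]
```

Request:
servo_tool(moves=[-0.17,-0.91,0.27,0,0,0,-0.17,-0.91,0.27,0,0,0,-0.17,-0.91,0.27,0,0,0,-0.17,-0.91,0.27,0,0,0,-0.17,-0.91,0.27,0,0,0,-0.17,-0.91,0.27,0,0,0,-0.17,-0.91,0.27,0,0,0,-0.17,-0.91,0.27,0,0,0,-0.17,-0.91,0.27,0,0,0,-0.17,-0.91,0.27,0,0,0,-0.17,-0.91,0.27,0,0,0,0,0,0,0,0,0,0,0,0,0,0,0])

```text
time: 4.52
ee_pos: [0.5472, -0.2275, 0.3444]
ee_rot: [-0.0, -0.137, 0.991, 0.0]
contact_force: [-0.2, -0.5, 0.4]
finger_gap: 0.085
finger_force: 0.0
```

Run:
```python
from h import *
togo(.5469,-.2276,.285,.2764)
a=ctrl.snapshot('scene')[:,:,::-1]; crop(a,190,90,140,130,4.5,'pics/s1.png')
```

```text
t 4.52 pos [ 0.5472 -0.2275  0.3444] shift [ 0.013 -0.006  2.97 ] turn [ 0.012 -0.011 -0.02 ] F [-0.2 -0.5  0.4] gap 0.085 ff 0.0
```

View pics/s1.png

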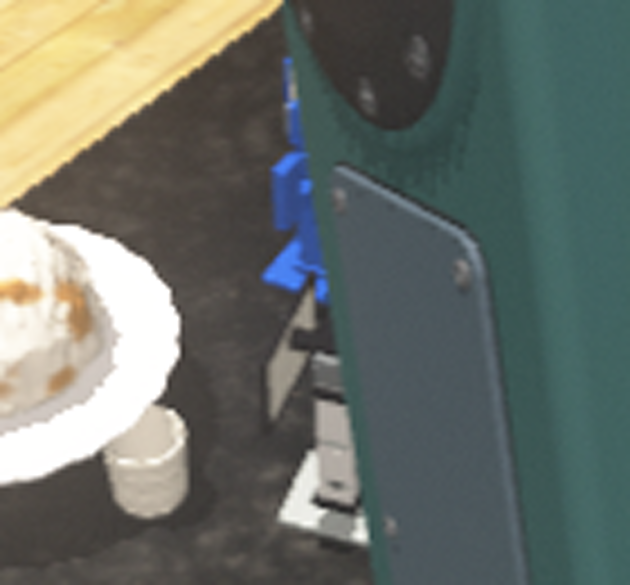

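The arm hides the lug here, but the stand hasn't moved: button at crop (325,375), plate corner at (280,520). I'll descend and grip.

Request:
servo_tool(moves=[0,0,0.5,0,0,0,0,0,0.5,0,0,0,0,0,0.5,0,0,0,0,0,0.5,0,0,0,0,0,0.5,0,0,0,0,0,0.47,0,0,0,0,0,0,0,0,0])

```text
time: 5.15
ee_pos: [0.5463, -0.226, 0.2837]
ee_rot: [-0.001, -0.138, 0.99, 0.001]
contact_force: [0.0, 0.3, -0.3]
finger_gap: 0.0854
finger_force: 0.0
```

Request:
servo_tool(moves=[0,0,0,0,0,0,0,0,0,0,0,0,0,0,0,0,0,0,0,0,0,0,0,0,0,0,0,0,0,0,0,0,0,0,0,0,0,0,0,0,0,0,0,0,0,0,0,0,0,0,0,0,0,0,0,0,0,0,0,0,0,0,0,0,0,0,0,0,0,0,0,0], claw=1, grip_force=80)

```text
time: 6.15
ee_pos: [0.5468, -0.2264, 0.2863]
ee_rot: [0.0, -0.138, 0.99, -0.0]
contact_force: [-1.3, -0.7, 5.2]
finger_gap: 0.0108
finger_force: 79.0
```

Request:
servo_tool(moves=[0,0,-0.15,0,0,0,0,0,-0.15,0,0,0,0,0,-0.1,0,0,0,0.2,0,0,0,0,0.3,0.3,0,0,0,0,0.5,0.3,0,0,0,0,0.5,0.3,0,0,0,0,0.5,0.3,0,0,0,0,0.5,0.3,0,0,0,0,0.5,0.3,0,0,0,0,0.5,0.3,0,0,0,0,0.5,0.3,0,0,0,0,0.5,0.3,0,0,0,0,0.5,0.3,0,0,0,0,0.5,0.3,0,0,0,0,0.2,0.2,0,0,0,0,0,0,0,0,0,0,0])

```text
time: 7.57
ee_pos: [0.4728, -0.2321, 0.2939]
ee_rot: [-0.0, 0.054, 0.999, 0.0]
contact_force: [0.8, -0.5, -4.6]
finger_gap: 0.0109
finger_force: 77.9
```

Run:
```python
from h import *
togo(.4243,.0262,.2943,-.109)
```

```text
t 7.57 pos [ 0.4728 -0.2321  0.2939] shift [ 3.799 12.577 -0.017] turn [ 0.003 -0.007  0.019] F [ 0.8 -0.5 -4.6] gap 0.0109 ff 77.9
```

Request:
servo_tool(moves=[0.4,0.2,0,0,0,0,0.6,0.4,0,0,0,0,0.6,0.6,0,0,0,0,0.6,0.7,0,0,0,0,0.6,0.8,0,0,0,0,0.5,0.8,0,0,0,0,0.3,0.8,0,0,0,0,0.2,0.8,0,0,0,0,0,0.8,0,0,0,0,0,0.8,0,0,0,0,0,0.8,0,0,0,0,0,0.8,0,0,0,0,0,0.8,0,0,0,0,0,0.8,0,0,0,0,0,0.8,0,0,0,0,0,0.7,0,0,0,0,0,0.6,0,0,0,0,0,0.38,0,0,0,0,0,0,0,0,0,0,0,0,0,0,0,0])

```text
time: 9.23
ee_pos: [0.4245, 0.0222, 0.2939]
ee_rot: [0.0, 0.053, 0.999, -0.0]
contact_force: [-0.4, -0.1, -4.0]
finger_gap: 0.0108
finger_force: 78.2
```

Run:
```python
from h import *
togo(.4243,.0262,.2863,-.109)
a=ctrl.snapshot('scene')[:,:,::-1]; b=ctrl.snapshot('top')[:,:,::-1]
A=cv2.resize(a[175:325,170:290],None,fx=4,fy=4,interpolation=cv2.INTER_CUBIC)
B=cv2.resize(b[165:265,165:265],None,fx=4,fy=4,interpolation=cv2.INTER_CUBIC)
c=np.zeros((600,800,3),np.uint8); c[:,:400]=A[:,:400];c[:400,400:]=B
c=np.zeros((600,800,3),np.uint8); c[:,:400]=A[:,40:440];c[:400,400:]=B
cv2.imwrite('pics/st.png',c)
```

```text
t 9.23 pos [0.4245 0.0222 0.2939] shift [0.033 0.198 0.379] turn [-0.002  0.001  0.03 ] F [-0.4 -0.1 -4. ] gap 0.0108 ff 78.2
```

View pics/st.png

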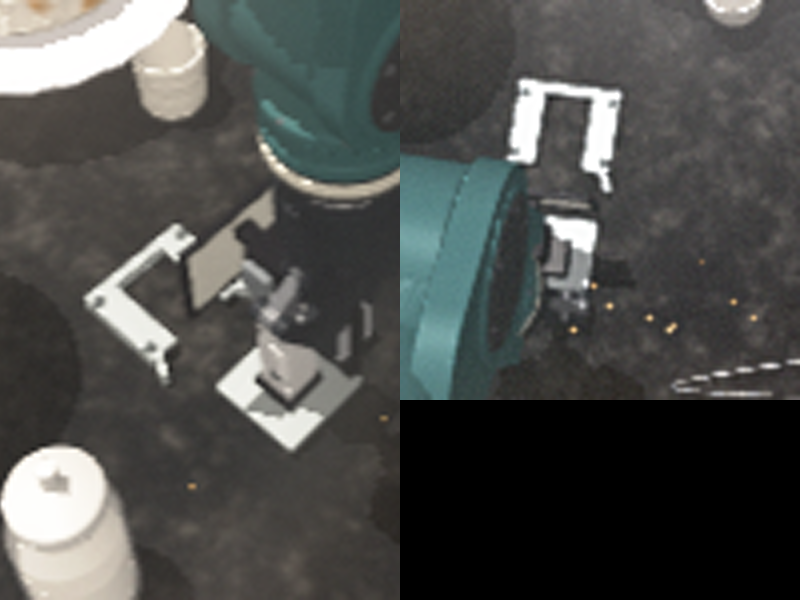

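The stand is held upright in front of the dock, with plate corners at picture (217,385), (292,450), (362,380). I'll check its offset with a fit.

Run:
```python
from h import *
k=.035
q=lambda X,Y:('scene',np.array([170+(X+40.5)/4-.5,175+(Y+.5)/4-.5]))
for lift in(.005,.0085):
    z=.006+lift
    o=[(*q(*p),m) for p,m in zip([(217,385),(292,450),(362,380)],[(k,k,z),(-k,k,z),(-k,-k,z)])]
    x,r=fit(o,[.47,.02,-.1]); d=np.array([.5814,.009]); c,s=np.cos(-.109),np.sin(-.109)
    e=x[:2]-d; print(x.round(4),r.round(1).tolist(),'in dock',(c*e[0]+s*e[1]).round(4),(-s*e[0]+c*e[1]).round(4))
```

```text
[ 0.4727  0.0153 -0.112 ] [[-0.1, 0.0], [-0.1, 0.1], [0.3, -0.1]] in dock -0.1087 -0.0056
[ 0.4715  0.0167 -0.1121] [[-0.2, -0.0], [-0.1, 0.1], [0.3, -0.2]] in dock -0.1101 -0.0043
```

Request:
servo_tool(moves=[0,0.12,0,0,0,0,0,0.1,0,0,0,0,0,0,0.12,0,0,0,0,0,0.1,0,0,0,0,0,0.05,0,0,0,0,0,0,0,0,0,0,0,0,0,0,0])

```text
time: 9.92
ee_pos: [0.4251, 0.0264, 0.2884]
ee_rot: [-0.0, 0.054, 0.999, -0.0]
contact_force: [-0.1, -0.1, -4.3]
finger_gap: 0.0109
finger_force: 78.2
```

Run:
```python
from h import *
togo(.4243,.0262,.2863,-.109)
```

```text
t 9.92 pos [0.4251 0.0264 0.2884] shift [ 0.041 -0.017  0.104] turn [-0.    -0.003  0.013] F [-0.1 -0.1 -4.3] gap 0.0109 ff 78.2
```

Request:
servo_tool(moves=[0,0,0.06,0,0,0,0,0,0.06,0,0,0,0,0,0,0,0,0,0,0,0,0,0,0])

```text
time: 10.25
ee_pos: [0.425, 0.0265, 0.2863]
ee_rot: [0.0, 0.054, 0.999, -0.0]
contact_force: [-5.4, 0.5, 4.8]
finger_gap: 0.0106
finger_force: 79.6
```

Request:
servo_tool(moves=[-0.15,0,-0.03,0,0,0,-0.3,0,0,0,0,0,-0.3,0,0,0,0,0,-0.3,0,0,0,0,0,-0.3,0,0,0,0,0,-0.2,0,0,0,0,0,-0.2,0,0,0,0,0,-0.2,0,0,0,0,0,-0.2,0,0,0,0,0,-0.2,0,0,0,0,0,-0.2,0,0,0,0,0,0,0,0,0,0,0])

```text
time: 11.25
ee_pos: [0.4773, 0.0208, 0.2904]
ee_rot: [0.004, 0.054, 0.999, -0.0]
contact_force: [-14.0, 0.6, 56.5]
finger_gap: 0.0106
finger_force: 95.2
```

Run:
```python
from h import *
togo(.5814-.048*.9941,.009+.048*.1088,.2863,-.109)
```

```text
t 11.25 pos [0.4773 0.0208 0.2904] shift [-2.839 -0.023  0.225] turn [-0.008  0.101  0.013] F [-14.    0.6  56.5] gap 0.0106 ff 95.2
```

Request:
servo_tool(moves=[0,0,-0.2,0,0,0,0,0,0,0,0,0])

```text
time: 11.42
ee_pos: [0.4762, 0.021, 0.2915]
ee_rot: [0.001, 0.054, 0.999, -0.0]
contact_force: [0.1, -0.1, -4.1]
finger_gap: 0.0108
finger_force: 87.2
```

Run:
```python
from h import *
togo(.5814-.048*.9941,.009+.048*.1088,.2863,-.109)
a=ctrl.snapshot('scene')[:,:,::-1]
crop(a,195,195,90,100,6,'pics/sj.png')
```

```text
t 11.42 pos [0.4762 0.021  0.2915] shift [-2.893 -0.026  0.267] turn [-0.     0.027  0.015] F [ 0.1 -0.1 -4.1] gap 0.0108 ff 87.2
```

View pics/sj.png

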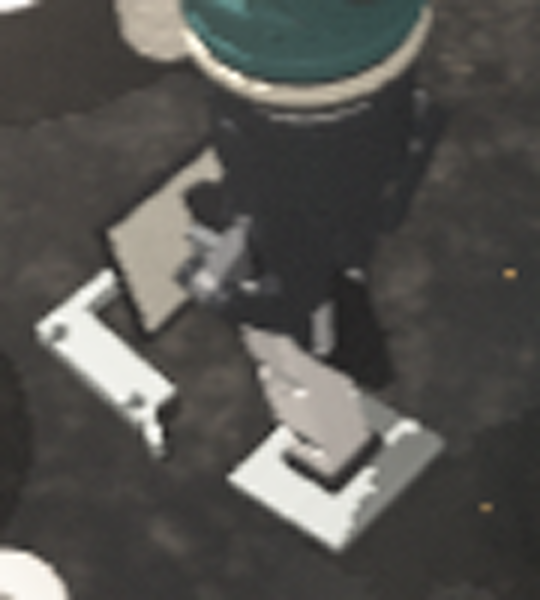

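The stand has pitched in the grip: the foot stuck by friction while the top moved forward. Plate corners are now at crop (228,478), (340,552), (443,440). I'll quantify the tilt.

```bash
cat >> h.py <<'E'
def tilt(obs,g=None,gz=.13):
    """plate pose by pivoting about grasp point g: fit pitch, yaw, dx(slip of grasp in stand x), gz"""
    s=ctrl.sense(); G=np.array(s['ee_pos'])-[0,0,.1547]
    def f(p):
        M=R.from_euler('ZY',[p[1],p[0]])
        return np.concatenate([proj(n,G+M.apply(np.array(m)-[-.048+p[2],0,p[3]]))-px for n,px,m in obs]+[[(p[2])/.004,(p[3]-gz)/.004,(p[1]+.109)/.05]])
    r=least_squares(f,[0,-.109,0,gz]); print('pitch,yaw,slipx,gz',r.x.round(4),r.fun.round(1))
    M=R.from_euler('ZY',[r.x[1],r.x[0]]); print('origin',(G+M.apply([.048-r.x[2],0,-r.x[3]])).round(4),'front edge z',(G+M.apply([.035+.048-r.x[2],0,-r.x[3]])).round(4))
E
python3 - <<'E'
from h import *
k=.035;z=.006
q=lambda X,Y:('scene',np.array([195+(X+.5)/6-.5,195+(Y+.5)/6-.5]))
tilt([(*q(*p),m) for p,m in zip([(228,478),(340,552),(443,440)],[(k,k,z),(-k,k,z),(-k,-k,z)])])
E
```

```text
pitch,yaw,slipx,gz [ 0.3603 -0.0982  0.0038  0.127 ] [ 0.1  1.5 -1.2 -0.3 -0.5  0.3  0.9 -0.8  0.2]
origin [0.4728 0.0213 0.002 ] front edge z [ 0.5054  0.0181 -0.0104]
```

Run:
```python
from h import *
k=.035;z=.006
q=lambda X,Y:('scene',np.array([195+(X+.5)/6-.5,195+(Y+.5)/6-.5]))
pts=[((228,478),(k,k,z)),((340,552),(-k,k,z)),((443,440),(-k,-k,z)),((105,232),(.0355,.048,.169)),((150,335),(.0355,.048,.103))]
o=[(*q(*p),m) for p,m in pts]
def f(p):
    M=R.from_euler('ZYX',[p[3],p[4],p[5]])
    return np.concatenate([proj(n,p[:3]+M.apply(m))-px for n,px,m in o])
r=least_squares(f,[.47,.02,.005,-.1,.2,0]); x=r.x; print(x.round(4),r.fun.reshape(-1,2).round(1).tolist())
M=R.from_euler('ZYX',x[3:]); print('corners',[ (x[:3]+M.apply((a,b,0))).round(4).tolist() for a,b in((k,k),(k,-k),(-k,k),(-k,-k))])
s=ctrl.sense(); print('grasp in stand',M.inv().apply(s['ee_pos']-np.array([0,0,.1547])-x[:3]).round(4))
```

```text
[ 0.469   0.0244  0.0156 -0.0893  0.2718  0.0234] [[-0.1, -0.3], [-0.4, -0.5], [0.5, 0.1], [0.2, -0.7], [-0.2, 1.3]]
corners [[0.5059, 0.0562, 0.007], [0.4993, -0.0135, 0.0054], [0.4388, 0.0622, 0.0257], [0.4321, -0.0075, 0.0242]]
grasp in stand [-2.530e-02  1.000e-04  1.184e-01]
```

Tilt is about 0.27 rad and the front edge is near the counter. I'll lower with a light grip so the plate flattens, then release and regrip.

Request:
servo_tool(moves=[0,0,0.1,0,0,0,0,0,0.1,0,0,0,0,0,0.1,0,0,0,0,0,0,0,0,0], grip_force=30)

```text
time: 11.8
ee_pos: [0.4771, 0.0213, 0.2897]
ee_rot: [0.005, 0.054, 0.999, 0.001]
contact_force: [-20.1, 6.5, 90.2]
finger_gap: 0.011
finger_force: 96.9
```

Request:
servo_tool(moves=[0,0,0,0,0,0,0,0,0,0,0,0], grip_force=20)

```text
time: 11.97
ee_pos: [0.4771, 0.0213, 0.2896]
ee_rot: [0.005, 0.054, 0.999, 0.0]
contact_force: [-19.6, 5.6, 89.0]
finger_gap: 0.0107
finger_force: 96.9
```

Request:
servo_tool(moves=[0,0,-0.15,0,0,0,0,0,-0.1,0,0,0,0,0,0,0,0,0])

```text
time: 12.22
ee_pos: [0.4763, 0.021, 0.2903]
ee_rot: [0.001, 0.054, 0.999, 0.0]
contact_force: [-4.1, 0.8, 21.2]
finger_gap: 0.0106
finger_force: 88.2
```

Run:
```python
from h import *
togo(.5814-.048*.9941,.009+.048*.1088,.2863,-.109)
a=ctrl.snapshot('scene')[:,:,::-1]
crop(a,205,195,80,90,6.6,'pics/sk.png')
s=ctrl.sense();print(s['wrist_torque'])
```

```text
t 12.22 pos [0.4763 0.021  0.2903] shift [-2.89  -0.03   0.207] turn [0.004 0.026 0.017] F [-4.1  0.8 21.2] gap 0.0106 ff 88.2
[0.46519833 0.2418497  0.00658307]
```

View pics/sk.png

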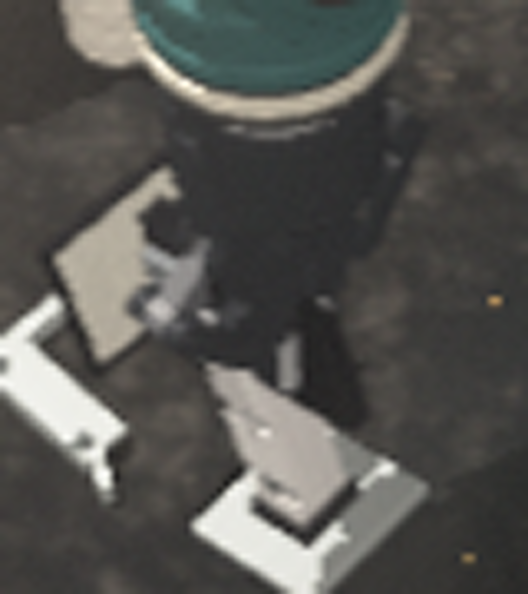

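Request:
servo_tool(moves=[0,0,-0.03,0,0,0,0,0,0,0,0,0])

```text
time: 12.43
ee_pos: [0.4763, 0.021, 0.2904]
ee_rot: [0.001, 0.054, 0.999, 0.0]
contact_force: [0.2, 0.6, 11.6]
finger_gap: 0.0107
finger_force: 86.6
```

Request:
servo_tool(moves=[0,0,0,0,0,0,0,0,0,0,0,0,0,0,0,0,0,0,0,0,0,0,0,0,0,0,0,0,0,0,0,0,0,0,0,0,0,0,0,0,0,0,0,0,0,0,0,0], claw=0.7)

```text
time: 13.1
ee_pos: [0.4758, 0.021, 0.2902]
ee_rot: [-0.0, 0.054, 0.999, -0.0]
contact_force: [0.2, 0.4, -0.7]
finger_gap: 0.0259
finger_force: 1.0
```

Run:
```python
from h import *
togo(.5814-.048*.9941,.009+.048*.1088,.2863,-.109)
a=ctrl.snapshot('scene')[:,:,::-1]
crop(a,205,195,80,90,6.6,'pics/sl.png')
```

```text
t 13.1 pos [0.4758 0.021  0.2902] shift [-2.911 -0.025  0.194] turn [-0.    -0.002  0.014] F [ 0.2  0.4 -0.7] gap 0.0259 ff 1.0
```

View pics/sl.png

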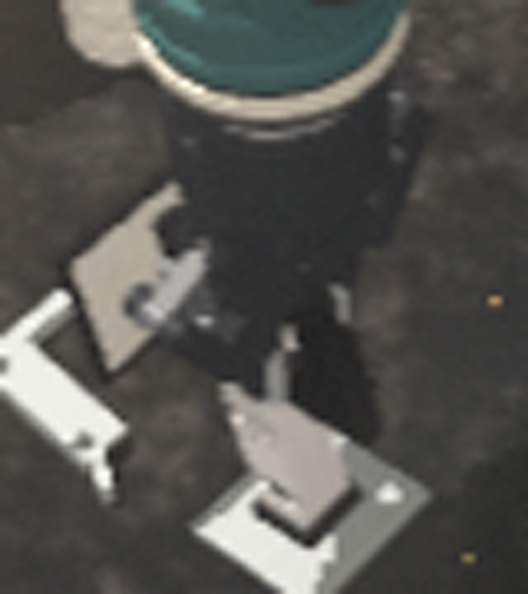

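The stand still leans because the fingers sit behind the head. I'll draw the tool back along −x so it can settle.

Request:
servo_tool(moves=[0.1,0,0,0,0,0,0.15,0,0,0,0,0,0.15,0,0,0,0,0,0.2,0,0,0,0,0,0.2,0,0,0,0,0,0.2,0,0,0,0,0,0.2,0,0,0,0,0,0,0,0,0,0,0])

```text
time: 13.82
ee_pos: [0.4512, 0.0237, 0.2904]
ee_rot: [-0.0, 0.054, 0.999, 0.0]
contact_force: [-1.4, -0.2, 1.3]
finger_gap: 0.0254
finger_force: 0.0
```

Run:
```python
from h import *
a=ctrl.snapshot('scene')[:,:,::-1]; cv2.imwrite('pics/sm_full.png',a)
b=cv2.imread('pics/scene0.png')
# plate corners: bright/grey plate region vs dark counter
g=cv2.cvtColor(a,cv2.COLOR_BGR2GRAY)
m=((g>95)*255).astype(np.uint8)[225:300,225:285]
n,l,st,ce=cv2.connectedComponentsWithStats(m)
for i in range(1,n):
    if st[i,4]>40:
        c=np.argwhere(l==i)[:,::-1]+[225,225]
        print(st[i],'L',c[c[:,0].argmin()],'R',c[c[:,0].argmax()],'B',c[c[:,1].argmax()],'T',c[c[:,1].argmin()])
```

```text
[  0   4  20  25 253] L [225 240] R [244 238] B [227 253] T [238 229]
[  9  26  37  40 615] L [234 274] R [270 272] B [252 290] T [255 251]
```

Run:
```python
from h import *
k=.035
for z in(.003,.006):
    o=[('scene',np.array(p,float),m) for p,m in zip([(234,274),(252,290),(270.5,272)],[(k,k,z),(-k,k,z),(-k,-k,z)])]
    x,r=fit(o,[.47,.02,-.1]); print(x.round(4),r.round(1).tolist())
# compare predictions of upright stand at that pose for other visible features
for m in((.0355,.048,.169),(.0355,.048,.103),(.0355,-.048,.169),(0,.022,.148),(-.061,0,.142),(-.035,.0,.142)):
    c,s=np.cos(x[2]),np.sin(x[2]); print(m,proj('scene',[x[0]+c*m[0]-s*m[1],x[1]+s*m[0]+c*m[1],m[2]]).round(1))
a=cv2.imread('pics/sm_full.png'); cv2.imwrite('pics/sm.png',np.hstack([cv2.resize(a[195:295,200:285],(500,588),interpolation=cv2.INTER_CUBIC)]))
togo(.451,.0237,.29,-.109)
```

```text
[ 0.4707  0.0186 -0.111 ] [[-0.3, -0.3], [0.5, 0.0], [-0.2, 0.3]]
[ 0.4696  0.0198 -0.111 ] [[-0.3, -0.3], [0.5, 0.1], [-0.2, 0.2]]
(0.0355, 0.048, 0.169) [225.1 242.2]
(0.0355, 0.048, 0.103) [227.3 257.4]
(0.0355, -0.048, 0.169) [253.3 218.2]
(0, 0.022, 0.148) [244.1 248.9]
(-0.061, 0, 0.142) [269.4 259.5]
(-0.035, 0.0, 0.142) [261.2 253. ]
t 13.87 pos [0.4517 0.0237 0.2905] shift [ 0.033 -0.002  0.024] turn [0.    0.004 0.015] F [-1.7  0.9  0.3] gap 0.0254 ff 0.0
```

View pics/sm.png

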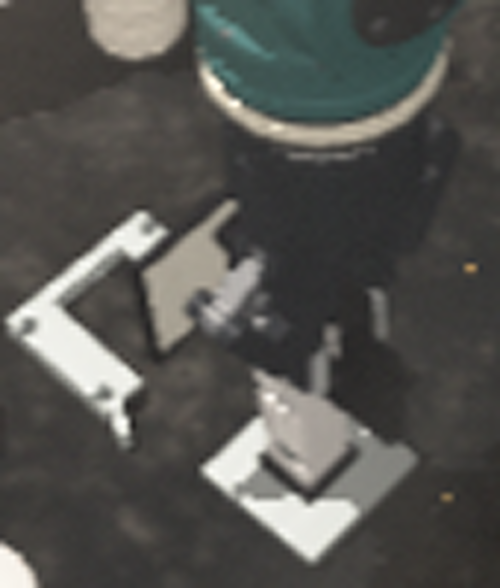

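Upright again: the card corners match the prediction for an upright stand at (0.470, 0.0195). I'll regrip the lug at its centre, then carry the plate hovering about 1 mm instead of dragging it.

Request:
servo_tool(moves=[0.25,0,0,0,0,0,0.25,0,0,0,0,0,0.25,0,0,0,0,0,0.25,0,0,0,0,0,0.25,0,0.1,0,0,0,0.2,0,0.1,0,0,0,0,0,0,0,0,0])

```text
time: 14.45
ee_pos: [0.4222, 0.0268, 0.2859]
ee_rot: [-0.0, 0.054, 0.999, 0.0]
contact_force: [0.7, 0.6, -0.6]
finger_gap: 0.0257
finger_force: 0.0
```

Run:
```python
from h import *
togo(.4223,.0248,.286,-.109)
```

```text
t 14.45 pos [0.4222 0.0268 0.2859] shift [-0.014 -0.101 -0.003] turn [ 0.    -0.01   0.015] F [ 0.7  0.6 -0.6] gap 0.0257 ff 0.0
```

Request:
servo_tool(moves=[0,0,0,0,0,0,0,0,0,0,0,0,0,0,0,0,0,0,0,0,0,0,0,0,0,0,0,0,0,0,0,0,0,0,0,0,0,0,0,0,0,0,0,0,0,0,0,0], claw=1, grip_force=110)

```text
time: 15.12
ee_pos: [0.4232, 0.0266, 0.2865]
ee_rot: [-0.0, 0.054, 0.999, -0.0]
contact_force: [-4.2, -0.0, 7.2]
finger_gap: 0.0102
finger_force: 108.7
```

Request:
servo_tool(moves=[0,0,-0.05,0,0,0,0,0,0,0,0,0])

```text
time: 15.28
ee_pos: [0.4232, 0.0267, 0.2872]
ee_rot: [-0.0, 0.054, 0.999, 0.0]
contact_force: [-0.4, -0.4, -5.3]
finger_gap: 0.0099
finger_force: 107.2
```

Request:
servo_tool(moves=[0,0,-0.04,0,0,0,0,0,0,0,0,0,-0.1,0,0,0,0,0,-0.2,0,0,0,0,0,-0.1,0,0,0,0,0,0,0,0,0,0,0])

```text
time: 15.78
ee_pos: [0.4318, 0.0258, 0.288]
ee_rot: [0.0, 0.054, 0.999, -0.0]
contact_force: [0.5, -0.1, -5.1]
finger_gap: 0.0105
finger_force: 107.2
```

```bash
cat >> h.py <<'E'
def plate():
    a=ctrl.snapshot('scene')[:,:,::-1]; g=cv2.cvtColor(a,cv2.COLOR_BGR2GRAY)
    g=cv2.resize(g,None,fx=4,fy=4,interpolation=cv2.INTER_CUBIC); x0,y0=4*215,4*225
    m=((g>95)*255).astype(np.uint8)[y0:y0+320,x0:x0+280]
    n,l,st,ce=cv2.connectedComponentsWithStats(m)
    for i in range(1,n):
        if st[i,4]>800:
            c=(np.argwhere(l==i)[:,::-1]+[x0,y0]+.5)/4-.5
            print('L',c[c[:,0].argmin()],'R',c[c[:,0].argmax()],'B',c[c[:,1].argmax()],'T',c[c[:,1].argmin()])
E
python3 - <<'E'
from h import *
togo(.5814-.048*.9941,.009+.048*.1088,.2880,-.109)
plate()
c,s=np.cos(-.109),np.sin(-.109); p=ctrl.sense()['ee_pos']
x=p[0]+.048*c,p[1]+.048*s
for m in((.035,.035),(-.035,.035),(-.035,-.035)):
    print([proj('scene',[x[0]+c*m[0]-s*m[1],x[1]+s*m[0]+c*m[1],z]).round(1).tolist() for z in(.001,.007)])
E
```

```text
t 15.78 pos [0.4318 0.0258 0.288 ] shift [-5.129e+00 -2.400e-02  4.000e-03] turn [-0.     0.004  0.014] F [ 0.5 -0.1 -5.1] gap 0.0105 ff 107.2
L [224.625 241.125] R [268.125 271.125] B [249.875 289.125] T [243.125 225.375]
L [214.625 237.125] R [228.625 233.875] B [214.625 242.875] T [222.625 230.375]
L [214.625 250.625] R [224.125 259.125] B [220.375 270.625] T [214.625 250.625]
[[230.9, 273.0], [230.7, 271.9]]
[[249.5, 289.2], [249.4, 288.1]]
[[267.3, 271.5], [267.3, 270.4]]
```

It hovers freely and the measured plate corners match the upright prediction. Going in slowly.

Request:
servo_tool(moves=[-0.2,-0.02,0,0,0,0,-0.3,0,0,0,0,0,-0.3,0,0,0,0,0,-0.3,0,0,0,0,0,-0.2,0,0,0,0,0,-0.2,0,0,0,0,0,-0.1,0,0,0,0,0,0,0,0,0,0,0])

```text
time: 16.5
ee_pos: [0.4633, 0.022, 0.288]
ee_rot: [-0.0, 0.054, 0.999, 0.0]
contact_force: [-0.3, -0.8, -4.7]
finger_gap: 0.0102
finger_force: 107.2
```

Run:
```python
from h import *
togo(.5814-.048*.9941,.009+.048*.1088,.2880,-.109)
```

```text
t 16.5 pos [0.4633 0.022  0.288 ] shift [-3.539e+00 -5.000e-03 -1.000e-03] turn [ 0.    -0.     0.015] F [-0.3 -0.8 -4.7] gap 0.0102 ff 107.2
```

Request:
servo_tool(moves=[-0.1,0,0,0,0,0,-0.1,0,0,0,0,0,-0.1,0,0,0,0,0,-0.1,0,0,0,0,0,-0.1,0,0,0,0,0,-0.1,0,0,0,0,0,0,0,0,0,0,0])

```text
time: 17.08
ee_pos: [0.4749, 0.0208, 0.2879]
ee_rot: [-0.0, 0.054, 0.999, 0.0]
contact_force: [-1.2, 1.9, -5.8]
finger_gap: 0.0106
finger_force: 107.2
```

Request:
servo_tool(moves=[-0.1,0,0,0,0,0,-0.1,0,0,0,0,0,-0.1,0,0,0,0,0,-0.1,0,0,0,0,0,0,0,0,0,0,0])

```text
time: 17.5
ee_pos: [0.4833, 0.0198, 0.2881]
ee_rot: [0.0, 0.054, 0.999, 0.0]
contact_force: [0.3, 2.5, -5.6]
finger_gap: 0.0107
finger_force: 107.2
```

Request:
servo_tool(moves=[-0.15,0.03,0,0,0,0,-0.15,0,0,0,0,0,-0.2,0,0,0,0,0,-0.2,0,0,0,0,0,-0.2,0,0,0,0,0,-0.2,0,0,0,0,0,-0.2,0,0,0,0,0,0,0,0,0,0,0])

```text
time: 18.17
ee_pos: [0.5096, 0.0175, 0.2881]
ee_rot: [0.0, 0.054, 0.999, -0.0]
contact_force: [0.2, 0.8, -5.1]
finger_gap: 0.0104
finger_force: 107.4
```

Run:
```python
from h import *
togo(.5814-.048*.9941,.009+.048*.1088,.2880,-.109)
```

```text
t 18.17 pos [0.5096 0.0175 0.2881] shift [-1.215 -0.033  0.004] turn [-0.     0.01   0.014] F [ 0.2  0.8 -5.1] gap 0.0104 ff 107.4
```

Request:
servo_tool(moves=[-0.2,0,0,0,0,0,-0.2,0,0,0,0,0,-0.2,0,0,0,0,0,-0.2,0,0,0,0,0,-0.15,0,0,0,0,0,-0.1,0,0,0,0,0,0,0,0,0,0,0])

```text
time: 18.75
ee_pos: [0.53, 0.0153, 0.288]
ee_rot: [0.0, 0.054, 0.999, -0.0]
contact_force: [1.1, 2.6, -5.4]
finger_gap: 0.0101
finger_force: 107.4
```

Request:
servo_tool(moves=[-0.06,0,0,0,0,0,-0.06,0,0,0,0,0,0,0,0,0,0,0])

```text
time: 19.0
ee_pos: [0.5321, 0.0151, 0.2881]
ee_rot: [0.0, 0.054, 0.999, 0.0]
contact_force: [-0.3, 1.0, -4.1]
finger_gap: 0.0106
finger_force: 107.4
```

Request:
servo_tool(moves=[-0.05,0,0,0,0,0,-0.05,0,0,0,0,0,0,0,0,0,0,0])

```text
time: 19.25
ee_pos: [0.5341, 0.0149, 0.2881]
ee_rot: [0.0, 0.054, 0.999, -0.0]
contact_force: [-0.5, 1.2, -5.0]
finger_gap: 0.0101
finger_force: 107.4
```

Request:
servo_tool(moves=[-0.04,0,0,0,0,0,-0.04,0,0,0,0,0,0,0,0,0,0,0])

```text
time: 19.5
ee_pos: [0.5357, 0.0147, 0.2881]
ee_rot: [0.0, 0.054, 0.999, -0.0]
contact_force: [-0.6, 1.9, -5.2]
finger_gap: 0.0103
finger_force: 107.4
```

Request:
servo_tool(moves=[-0.04,0,0,0,0,0,-0.04,0,0,0,0,0,0,0,0,0,0,0])

```text
time: 19.75
ee_pos: [0.5373, 0.0145, 0.2881]
ee_rot: [0.0, 0.054, 0.999, -0.0]
contact_force: [-0.4, 1.1, -4.6]
finger_gap: 0.0106
finger_force: 107.4
```

Request:
servo_tool(moves=[-0.04,0,0,0,0,0,-0.03,0,0,0,0,0,0,0,0,0,0,0])

```text
time: 20.0
ee_pos: [0.5385, 0.0144, 0.2881]
ee_rot: [-0.0, 0.054, 0.999, 0.0]
contact_force: [-1.5, 0.8, -3.6]
finger_gap: 0.0106
finger_force: 107.6
```

Request:
servo_tool(moves=[-0.04,0,0,0,0,0,0,0,0,0,0,0])

```text
time: 20.17
ee_pos: [0.5391, 0.0144, 0.288]
ee_rot: [-0.0, 0.054, 0.999, 0.0]
contact_force: [-3.3, 1.9, -3.3]
finger_gap: 0.0102
finger_force: 107.8
```

Run:
```python
from h import *
a=ctrl.snapshot('scene')[:,:,::-1]; cv2.imwrite('pics/home_full.png',a)
c,s=np.cos(-.109),np.sin(-.109)
for off in(0,.005):
    x=.5814+off*c,.009+off*s
    for m in((-.035,.035,.007),(-.035,-.035,.007),(-.013,.013,.03)): print(off,m,proj('scene',[x[0]+c*m[0]-s*m[1],x[1]+s*m[0]+c*m[1],m[2]]).round(1).tolist())
g=cv2.cvtColor(a,cv2.COLOR_BGR2GRAY); np.set_printoptions(linewidth=250)
print(list(range(212,262))); print(*[f'{y} '+' '.join(f'{v:3d}' for v in g[y,212:262]) for y in range(236,276)],sep='\n')
```

```text
0 (-0.035, 0.035, 0.007) [222.5, 264.5]
0 (-0.035, -0.035, 0.007) [240.5, 248.5]
0 (-0.013, 0.013, 0.03) [222.2, 250.2]
0.005 (-0.035, 0.035, 0.007) [221.3, 263.4]
0.005 (-0.035, -0.035, 0.007) [239.2, 247.5]
0.005 (-0.013, 0.013, 0.03) [220.9, 249.2]
[212, 213, 214, 215, 216, 217, 218, 219, 220, 221, 222, 223, 224, 225, 226, 227, 228, 229, 230, 231, 232, 233, 234, 235, 236, 237, 238, 239, 240, 241, 242, 243, 244, 245, 246, 247, 248, 249, 250, 251, 252, 253, 254, 255, 256, 257, 258, 259, 260, 261]
236  69  72  98 155 184 174 163 160 155 131  76  46  50  51  49  49  51 104 135 116  67  41  35  37  44  48  49  49  49  57  62  65  65  65  61  63  67  70  66  66  67  73  77  77  78  77  75  77  77  76
237  67  65 129 171 173 176 173 166 165 162 142  94  44  47  49  49  50 104 135 125  84  37  38  38  40  42  47  44  42  44  48  50  58  66  68  70  68  66  66  65  67  70  75  77  78  78  78  78  78  79
238  63  71 130 170 170 169 168 164 165 165 161 144 100  56  46  48  48  89 128 125  87  38  39  37  36  39  44  44  45  46  47  45  59  70  72  75  75  71  68  66  62  69  76  79  79  79  
[... 6862 characters left out ...]
  52  40  41  41  42  43  45  41  44  45  46  46  44  47  46  45 135 137  48  46  48  46
273  61  62  64  66  65  64  61  62  64  63  67  72  75  75  71  66  65  67  65  61  58  58  61  59  59  60  59  51  43  42  41  42  42  43  42  44  42  43  46  46  46  46  48  47  69  72  45  48  48  48
274  61  63  65  66  62  63  63  62  60  62  61  65  68  71  66  62  59  61  61  62  60  59  58  58  57  56  56  53  41  42  42  43  41  40  42  43  42  45  42  43  47  44  45  45  46  48  48  48  49  48
275  62  62  66  67  66  66  64  59  59  60  62  63  64  63  60  58  58  56  57  58  58  59  57  57  55  55  56  49  41  41  44  43  42  43  41  43  44  42  45  45  43  47  47  48  48  50  51  48  51  49
```

The plate's rear edge crosses row 255 at column ~233, which matches the predicted home position, and the tool feels the back wall. I'll set it down and release.

Request:
servo_tool(moves=[0,0,0.05,0,0,0,0,0,0,0,0,0])

```text
time: 20.38
ee_pos: [0.539, 0.0145, 0.2872]
ee_rot: [-0.0, 0.054, 0.999, 0.0]
contact_force: [-5.9, 3.0, 2.7]
finger_gap: 0.0107
finger_force: 108.7
```

Request:
servo_tool(moves=[0,0,0.015,0,0,0,0,0,0,0,0,0])

```text
time: 20.55
ee_pos: [0.5389, 0.0145, 0.2871]
ee_rot: [-0.0, 0.054, 0.999, 0.0]
contact_force: [-7.3, 4.1, 6.5]
finger_gap: 0.01
finger_force: 109.5
```

Request:
servo_tool(moves=[0,0,0,0,0,0,0,0,0,0,0,0,0,0,0,0,0,0,0,0,0,0,0,0,0,0,0,0,0,0,0,0,0,0,0,0], claw=0.7, grip_force=40)

```text
time: 21.05
ee_pos: [0.5394, 0.0143, 0.2868]
ee_rot: [0.0, 0.054, 0.999, -0.0]
contact_force: [-0.4, 0.0, 0.5]
finger_gap: 0.0255
finger_force: 0.0
```

Request:
servo_tool(moves=[0,0,-0.2,0,0,0,0,0,-0.3,0,0,0,0,0,-0.5,0,0,0,0,0,-0.7,0,0,0,0,0,-0.7,0,0,0,0,0,-0.7,0,0,0,0,0,-0.7,0,0,0,0,0,-0.2,0,0,0,0,0,0,0,0,0])

```text
time: 21.8
ee_pos: [0.5395, 0.0143, 0.3679]
ee_rot: [0.001, 0.054, 0.999, -0.0]
contact_force: [-0.2, -0.0, 0.1]
finger_gap: 0.0253
finger_force: 0.0
```

Run:
```python
from h import *
togo(.5814,.0095,.3027,-.109)
a=ctrl.snapshot('scene')[:,:,::-1]; g=cv2.cvtColor(a,cv2.COLOR_BGR2GRAY)
print(*[f'{y} '+' '.join(f'{v:3d}' for v in g[y,215:245]) for y in range(244,268)],sep='\n')
cv2.imwrite('pics/h2.png',a)
```

```text
t 21.8 pos [0.5395 0.0143 0.3679] shift [-2.1   -0.013  3.266] turn [-0.001  0.03   0.015] F [-0.2 -0.   0.1] gap 0.0253 ff 0.0
244 223 184 164 165 176 183 173 165 162 161 161 160 161 153 142 138 104  50  41  39  38  38  89 115 174 182 103  60  62  63
245 235 217 174 163 172 183 176 165 161 161 162 160 160 156 141 135 137 111  63  38  35  61  95 102 130 159 126  66  65  61
246 230 201 166 156 173 184 176 164 161 159 161 160 160 147 124 125 137 137 112  73  83 119 132 138 147 147 208 242 226 181
247 221 178 145 107 123 168 177 167 162 162 161 161 160 160 123  92 125 139 138 132 135 137 140 132 130 138 154 173 198 240
248 136 117 149 147 113 124 166 168 162 161 160 161 160 131  69  55 112 140 139 136 140 142 137 139 137 132 138 138 148 163
249 110  54  91 137 149 156 166 163 161 161 160 148 110  60  42  64 116 140 139 136 137 139 137 139 146 123  79  99 116 127
250 200 103  47  88 138 163 171 171 165 160 137  89  51  39  63 111 138 140 141 141 139 139 138 139 120  77  48  55  57  58
251 220 188  65  46  87 139 182 183 161 138  88  45  37  80 122 139 141 140 140 141 139 139 138 116  75 
[... 1303 characters left out ...]
 192 118  80  76  72  71  69  72  76  73  67  55  44  57  67  70  62  46  44  42
263 130 174 198 224 245 223 201 235 226 180 109  76  80  77  75  73  74  82  81  75  70  67  63  67  69  71  69  57  44  45
264 104 142 197 215 227 209 167 198 161 103  87  85  81  78  78  80  86  87  79  70  66  62  64  64  63  62  63  56  42  44
265  73  94 135 140 206 213 121 104  88  68  79  77  74  75  79  83  85  79  72  67  65  60  61  60  59  60  60  59  55  50
266  65  69  93 106 208 247 209  61  67  69  70  69  68  74  81  84  80  76  75  69  63  62  63  64  60  56  57  58  56  55
267  62  65  72  74 191 244 209  48  56  62  65  64  63  69  76  78  74  77  84  78  65  61  64  65  62  59  57  57  55  55
```

Request:
servo_tool(moves=[-0.3,0,0,0,0,0,-0.4,0,0,0,0,0,-0.4,0,0,0,0,0,-0.4,0,0,0,0,0,-0.4,0,0,0,0,0,-0.2,0,0,0,0,0,0,0,0,0,0,0,0,0,0,0,0,0], claw=0)

```text
time: 22.52
ee_pos: [0.5812, 0.0098, 0.3665]
ee_rot: [-0.0, 0.054, 0.999, 0.0]
contact_force: [1.0, -0.6, 0.5]
finger_gap: 0.0856
finger_force: 0.0
```

Request:
servo_tool(moves=[0,0,0.3,0,0,0,0,0,0.4,0,0,0,0,0,0.4,0,0,0,0,0,0.4,0,0,0,0,0,0.4,0,0,0,0,0,0.4,0,0,0,0,0,0.4,0,0,0,0,0,0.4,0,0,0,0,0,0.2,0,0,0,0,0,0.1,0,0,0,0,0,0,0,0,0])

```text
time: 23.43
ee_pos: [0.581, 0.0098, 0.2984]
ee_rot: [-0.0, 0.054, 0.999, 0.0]
contact_force: [0.1, -0.6, 0.7]
finger_gap: 0.0856
finger_force: 0.0
```

Run:
```python
from h import *
togo(.5814,.0095,.299,-.109)
```

```text
t 23.43 pos [0.581  0.0098 0.2984] shift [-0.02  -0.012 -0.03 ] turn [ 0.    -0.007  0.014] F [ 0.1 -0.6  0.7] gap 0.0856 ff 0.0
```

Request:
servo_tool(moves=[0,0,0,0,0,0,0,0,0,0,0,0,0,0,0,0,0,0,0,0,0,0,0,0,0,0,0,0,0,0,0,0,0,0,0,0,0,0,0,0,0,0,0,0,0,0,0,0,0,0,0,0,0,0,0,0,0,0,0,0], claw=1, grip_force=50)

```text
time: 24.27
ee_pos: [0.5812, 0.0099, 0.2992]
ee_rot: [0.0, 0.054, 0.999, 0.0]
contact_force: [0.7, 1.1, 6.5]
finger_gap: 0.0355
finger_force: 51.7
```

Request:
servo_tool(moves=[-0.04,0,0,0,0,0,0,0,0,0,0,0])

```text
time: 24.43
ee_pos: [0.5817, 0.0098, 0.2992]
ee_rot: [-0.0, 0.054, 0.999, 0.0]
contact_force: [-3.8, 1.7, 8.8]
finger_gap: 0.0358
finger_force: 52.3
```

Request:
servo_tool(moves=[0,0,-0.1,0,0,0,0,0,-0.2,0,0,0,0,0,-0.2,0,0,0,0,0,0,0,0,0])

```text
time: 24.77
ee_pos: [0.5818, 0.0097, 0.3093]
ee_rot: [-0.0, 0.054, 0.999, 0.0]
contact_force: [-1.2, -0.1, -4.9]
finger_gap: 0.0353
finger_force: 50.5
```

Request:
servo_tool(moves=[0,0,-0.3,0,0,0,0,0,-0.3,0,0,0,0,0,-0.3,0,0,0,0,0,-0.3,0,0,0,0,0,-0.3,0,0,0,0,0,-0.3,0,0,0,0,0,-0.3,0,0,0,0,0,-0.3,0,0,0,0,0,-0.3,0,0,0,0,0,-0.2,0,0,0,0,0,0,0,0,0])

```text
time: 25.68
ee_pos: [0.5819, 0.0097, 0.3676]
ee_rot: [0.0, 0.054, 0.999, -0.0]
contact_force: [-1.9, 0.1, -6.3]
finger_gap: 0.0353
finger_force: 50.5
```

Request:
servo_tool(moves=[0,0,-0.15,0,0,0,0,0,-0.15,0,0,0,0,0,0,0,0,0])

```text
time: 25.93
ee_pos: [0.5819, 0.0097, 0.3732]
ee_rot: [0.0, 0.054, 0.999, -0.0]
contact_force: [-0.8, 0.4, -7.3]
finger_gap: 0.0352
finger_force: 50.5
```

Request:
servo_tool(moves=[0,0,-0.1,0,0,0,0,0,-0.1,0,0,0,0,0,0,0,0,0])

```text
time: 26.18
ee_pos: [0.5819, 0.0097, 0.3771]
ee_rot: [0.0, 0.054, 0.999, -0.0]
contact_force: [-0.9, 0.6, -7.0]
finger_gap: 0.0356
finger_force: 50.5
```

Request:
servo_tool(moves=[0,0,-0.06,0,0,0,0,0,-0.06,0,0,0,0,0,0,0,0,0])

```text
time: 26.43
ee_pos: [0.5819, 0.0097, 0.3794]
ee_rot: [0.0, 0.054, 0.999, -0.0]
contact_force: [-1.6, -0.1, -7.5]
finger_gap: 0.0354
finger_force: 50.5
```

Request:
servo_tool(moves=[0,0,-0.05,0,0,0,0,0,0,0,0,0])

```text
time: 26.6
ee_pos: [0.5819, 0.0097, 0.3803]
ee_rot: [0.0, 0.054, 0.999, -0.0]
contact_force: [-1.4, 0.2, -7.2]
finger_gap: 0.0353
finger_force: 50.5
```

Run:
```python
from h import *
a=ctrl.snapshot('scene')[:,:,::-1]; g=cv2.cvtColor(a,cv2.COLOR_BGR2GRAY); g0=cv2.cvtColor(cv2.imread('pics/h2.png'),cv2.COLOR_BGR2GRAY)
for y in(251,253,255,257,262): print(y,g0[y,215:245],'\n   ',g[y,215:245])
```

```text
251 [220 188  65  46  87 139 182 183 161 138  88  45  37  80 122 139 141 140
 140 141 139 139 138 116  75  49  44  42  40  42] 
    [231 219 140  50  69 123 161 164 150 113  69  40  64 111 139 141 140 141
 140 142 142 140 121  79  51  42  43  43  42  41]
253 [140 138 137 124  83  43  70 102  92  46  51 105 136 138 141 141 142 141
 140 143 137 107  64  47  42  39  41  42  41  43] 
    [236 235 237 237 185  55  54  61  50  39  64 111 141 143 142 143 142 141
 142 141 122  78  48  44  43  42  39  43  43  43]
255 [201 142 140 140 140 135 106  52  67 115 140 142 143 141 142 141 141 143
 131 105  73  47  45  43  44  42  42  43  44  41] 
    [238 238 237 231 232 235 198 113 114 136 141 144 142 142 142 141 144 140
 115  82  51  44  44  42  45  44  40  42  42  44]
257 [236 237 238 237 236 237 227 223 235 237 239 240 240 237 238 213 123  85
  62  55  51  45  44  43  44  43  43  44  43  41] 
    [237 237 238 238 236 238 230 181 143 144 142 144 144 142 147 171 149  73
  60  56  51  47  45  44  43  43  46  45  43  41]
262 [163 137 120 128 209 221 159 143 202 230 192 118  80  76  72  71  69  72
  76  73  67  55  44  57  67  70  62  46  44  42] 
    [163 138 118 127 209 222 195 227 240 224 141  87  68  74  71  71  69  73
  77  75  69  65  64  60  50  49  49  45  44  44]
```

Request:
servo_tool(moves=[0,0,-0.05,0,0,0,0,0,-0.05,0,0,0,0,0,0,0,0,0])

```text
time: 26.9
ee_pos: [0.5818, 0.0097, 0.3818]
ee_rot: [-0.0, 0.054, 0.999, 0.0]
contact_force: [-1.2, 0.5, -14.7]
finger_gap: 0.0351
finger_force: 53.7
```

Request:
servo_tool(moves=[0,0,-0.04,0,0,0,0,0,0,0,0,0])

```text
time: 27.07
ee_pos: [0.5817, 0.0098, 0.3819]
ee_rot: [-0.001, 0.054, 0.999, 0.0]
contact_force: [0.6, 1.4, -23.0]
finger_gap: 0.0355
finger_force: 53.9
```

At the hard stop: the force jumped to 23 N. I'll ease off slightly, let it settle and hand in.

Request:
servo_tool(moves=[0,0,0.05,0,0,0,0,0,0,0,0,0,0,0,0,0,0,0,0,0,0,0,0,0])

```text
time: 27.4
ee_pos: [0.5817, 0.0097, 0.3819]
ee_rot: [-0.0, 0.054, 0.999, 0.0]
contact_force: [-2.7, 0.9, -18.1]
finger_gap: 0.0357
finger_force: 54.4
```

Run:
```python
from h import *
togo(.5814,.0095,.382,-.109)
print(ctrl.finish_job())
```

```text
t 27.4 pos [0.5817 0.0097 0.3819] shift [ 0.016 -0.014 -0.007] turn [ 0.001 -0.007  0.015] F [ -2.7   0.9 -18.1] gap 0.0357 ff 54.4
the job is handed in; nothing more can be done
None
```

I handed the job in at about 27 s with the foot home in the dock and the head held at the second stop, button pressed. On the first try the stand leaned about 0.27 rad when its foot stuck, so I set it down and regripped it; no verdict was returned.

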